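Check both spring corners of a microscope tilt stage

TASK

Check the springs of the tilt stage on the bench: with the fingertips press its left spring corner (left as the robot sees it) straight down until that corner's pointer is level with the pointed mark on its scale, keep it there for about a second and let it spring fully back up, then do the same with the right corner. Press one corner at a time and do not push a pointer well past its mark. Grasp and lift nothing: the brass stub stays in its cup, the stage and its marks stay where they are, and the things around are left alone.

Things in the scene. Friction and masses are not known exactly. Their poses are not given: they have to be found in the camera images.
- stage: Tilt stage, loose, about 2.4 kg: steel base 180 x 320 x 14 mm; above it an aluminium tilt plate 150 (x) x 160 (y) x 8 mm, top 64 mm above the bench at rest. Origin: middle of the base's underside, on the bench; own x away from the robot (turned at most 0.3 rad), y left, z up. The plate rests on a pivot at own (-60, 0) mm and on two like spring corners on its far side, left (+y) and right (-y).
- cup (a point): Centre of the rim of the black cup in the middle of the tilt plate: 34 mm outside, 28 mm inside, 12 mm high, rim 76 mm above the bench.
- left_blade (a point): Middle of the top edge of the left white scale blade, fixed upright on the base: 34 mm wide along the stage's y (114 to 148 mm from its middle line), 4 mm thick, top 72 mm above the bench, on the robot's side of the pointer tip.
- right_blade (a point): The same point of the right blade, mirrored (-y).
- stub: Brass specimen stub, 25 mm diameter, 30 mm tall, 50 g, standing loose in the cup in the middle of the tilt plate; its top is 97 mm above the bench. Origin: centre of its underside. It must stay where it is.
- left_pad (a point): Centre of the upper face of the left corner's steel press pad (round, 24 mm across, standing 6 mm proud of the plate), at stage own (60, +65) mm, 70 mm above the bench at rest. It moves with the plate.
- left_pointer (a point): Tip of the left corner's dark pointer, which sticks out sideways from the plate beside the pad, at stage own (60, +125) mm, 60 mm above the bench at rest. It moves with the plate, 1.46 times as far down as the centre of the left pad.
- left_mark (a point): Tip of the left scale's mark: a black rider (14 x 14 x 10 mm) clipped to the blade's outer edge with a pointed fin towards the pointer, at stage own (60, +129) mm, 34 to 46 mm above the bench: 14 to 26 mm below the resting pointer. The two are set independently. Level means both tips at one height. It slides up or down under 5 N: do not touch it.
- left_corner (a joint): Dip of the left corner, rad: 0 at rest (up), grows as the left pad is pressed, stop at 0.23. Pad drop = 0.114 m x value, pointer drop = 0.167 m x value. Preloaded spring: a push straight down on the pad moves it from about 3.3 N, then 0.35 N more per mm (6.5 to 9.5 N at the mark); it springs back by itself. The right corner stays up meanwhile.
- right_pad (a point): Centre of the upper face of the right corner's steel press pad (round, 24 mm across, standing 6 mm proud of the plate), at stage own (60, -65) mm, 70 mm above the bench at rest. It moves with the plate.
- right_pointer (a point): Tip of the right corner's dark pointer, which sticks out sideways from the plate beside the pad, at stage own (60, -125) mm, 60 mm above the bench at rest. It moves with the plate, 1.46 times as far down as the centre of the right pad.
- right_mark (a point): Tip of the right scale's mark: a black rider (14 x 14 x 10 mm) clipped to the blade's outer edge with a pointed fin towards the pointer, at stage own (60, -129) mm, 34 to 46 mm above the bench: 14 to 26 mm below the resting pointer. The two are set independently. Level means both tips at one height. It slides up or down under 5 N: do not touch it.
- right_corner (a joint): Dip of the right corner, rad: 0 at rest (up), grows as the right pad is pressed, stop at 0.23. Pad drop = 0.114 m x value, pointer drop = 0.167 m x value. Preloaded spring: a push straight down on the pad moves it from about 3.3 N, then 0.35 N more per mm (6.5 to 9.5 N at the mark); it springs back by itself. The left corner stays up meanwhile.
- tube: Bystander: upright steel tube, 22 mm diameter, 65 mm tall, beyond the stage. Origin: centre of its underside.
- vial: Bystander: amber jar with black cap, 30 mm diameter, 55 mm tall, beyond the stage. Origin: centre of its underside.
- loupe: Bystander: black eye loupe, 44 mm diameter, 42 mm tall, left of the stage. Origin: centre of its underside.
- dish: Bystander: clear closed dish, 64 mm diameter, 16 mm tall, right of the stage. Origin: centre of its underside.
- handle: Bystander: red-handled blade holder lying flat, 140 mm long, 8 mm thick, on the robot's side of the stage. Origin: on its underside, near the middle.
- spare_stub: Bystander: second brass stub, 25 mm diameter, 30 mm tall, standing on the bench right of the stage. Origin: centre of its underside.

How it is judged:
On the way, in this order (a step that is already met when the one before it is completed fails the run):
1. the left corner is held down by the fingers with its pointer level with its mark (within 3 mm), the right corner up (z of left_pointer in the frame of left_mark between -0.003 and 0.003 m and value of joint right_corner below 0.03 rad and contact force between the fingers and stage above 2 N), for 0.5 s.
2. the left corner is let back up (value of joint each of left_corner, right_corner below 0.015 rad), for 0.1 s.
3. the right corner is held down by the fingers with its pointer level with its mark (within 3 mm), the left corner up (z of right_pointer in the frame of right_mark between -0.003 and 0.003 m and value of joint left_corner below 0.03 rad and contact force between the fingers and stage above 2 N), for 0.5 s.
At the end, for the whole second after the job is handed in: Both corners are back up (within 0.015 rad of rest), the stage and its marks have moved less than 10 mm, the stub stands at rest in its cup, and every bystander is within 20 mm of where it began (all of step 2 and distance of each of stage, left_mark, right_mark from where it was at the start of the episode below 0.01 m and horizontal distance between stub and stage below 0.012 m and z of stub in the frame of stage below 0.075 m and angle between stub's own z axis and vertical below 0.1 rad and linear speed of stub below 0.02 m/s and distance of each of tube, vial, loupe, dish, handle, spare_stub from where it was at the start of the episode below 0.02 m); the robot touches nothing.
It fails at once if a pointer is pushed more than 7 mm past its mark (z of left_pointer in the frame of left_mark below -0.007 m or z of right_pointer in the frame of right_mark below -0.007 m).
It fails at once if both corners are pressed down at once (value of joint each of left_corner, right_corner above 0.05 rad).
It fails at once if the stub is lifted or comes out of its cup (z of stub in the frame of stage above 0.08 m or horizontal distance between stub and stage above 0.02 m).
It fails at once if the stage or a mark is moved more than 10 mm (shifted or lifted) (distance of any of stage, left_mark, right_mark from where it was at the start of the episode above 0.01 m).
It fails at once if a bystander is moved or lifted more than 20 mm (distance of any of tube, vial, loupe, dish, handle, spare_stub from where it was at the start of the episode above 0.02 m).
It also fails if it takes over 56 s, if anything falls off the work surface, if the arm or the gripper's body presses on something with over 40 N, if the wrist force passes 120 N, or if a joint passes its speed limit or range.

ROBOT

A 6-joint arm with a two-finger parallel gripper is mounted at the origin on the work surface. World frame = base frame: x ahead of the robot, y to its left, z up, the work surface at z = 0. Lengths are in m, angles in rad, forces in N, time in s.
With the tool pointing down it reaches from about 0.325 to 0.775 m from the base axis. Payload 5.5 kg.
Tool frame: the origin (TCP) lies on the centre line of the jaws, within the pads' length; the fingertips stand 22 mm ahead of it and the grasp point (between the pads) lies 3 mm ahead of it (bot.tcp_to_tips is the distance from the TCP to the fingertips, in m); y points along the fingers, x is the direction in which the jaws open and shut, and the axes are right-handed (so a half turn about y gives the same grasp; the last joint's range is limited). The gripper opens to 88 mm and grips with 3 to 60 N. Pads are 20 mm wide; open, the fingers measure 115 mm over their backs; the gripper's body (75 mm by 178 mm) begins 61 mm behind the grasp point.
Start: joints at [-1.336, 0.091, 1.231, -0, 1.82, -0.057], TCP at [0.173, -0.575, 0.245] pointing down, gripper open.
Joint ranges: [-2.87, 2.87], [-0.86, 2.18], [0.17, 2.46], [-1.51, 4.65], [0.06, 2.69], [-2.65, 2.65]. Speed limits (rad/s): [2.57, 2.57, 3.01, 3.14, 3.14, 3.14].

INTERFACE

Orientations are given as a rotation vector (axis times angle).
In Python, from plant import bot gives the robot as it stands. The module is installed in compiled form; this text tells all that it offers.
- The arm moves only by the tool play_rows, never from a script. Its argument "series" is a list of rows, each an object of numbers: "x", "y", "z": the shift along the world's x, y, z in cm; "ax", "ay", "az": the turn, a rotation vector about the world's x, y, z in degrees. In form: [{"x": .., "y": .., "z": .., "ax": .., "ay": .., "az": ..}, ...]. A call has 1 to 8 rows; each row shifts and turns the commanded pose from where the row before left it; what a row does not reach is not made up. A row lasts 1/8 s, in which the tool goes at most 62.5 mm and 10.7 degrees, less where a joint would pass 70% of its speed; a pose out of reach is approached as far as the arm can. A call is refused whole if a number of a shift passes 6.25 or a number of a turn 10.7, either way. A call with a gripper value outside its range is refused whole. "hand" is the finger opening in cm, from 0 to 8.78, set as the call begins (left out, the last holds). The fingers move at their own pace and stop on an object; "force" is the grip in N (left out, the last holds). Time passes only in rows, so rows that do not move let the fingers close. It gives the time, the measured TCP pose, the force and the opening at its end, in the units of the state.
- bot.sense(): the state, without advancing time (a new reading comes with each control period).
- bot.read_camera(name): name is "scene" or "top"; returns the picture (400x640x3 uint8, red, green, blue); there is no depth.
- bot.camera_params(name): a dict with "fx", "fy", "cx", "cy" (pixels), "k1" (the pictures are not rectified: a ray, as slopes to the right and down, at radius r is drawn at 1 + k1 r^2 times it, then the intrinsics apply), "view" (4x4, takes a point from world to camera coordinates). Camera axes: x right, y down, z forward; pixel columns grow to the right and rows downward; lengths in m; the calibration is good to about 2 mm. A picture is of the moment at which its call begins. camera_params takes no time and is no camera call.
- bot.finish_job(): hands the job in, once; it reports no verdict.
The state is a dict: "time_s": time; "joint_pos": joint angles; "joint_velocities": joint speeds; "tau": joint torques, N m; "position": TCP position; "ee_rot": TCP orientation; "ft_force": force on the tool from outside, world axes, zero at the start; "ft_torque": the same for the moment, N m; "width": finger opening in m.
Only numpy, scipy, OpenCV 4.12 (cv2) and the standard library are available. Lean on these libraries where they do the work, as an engineer would, in place of code of your own. Each camera call takes 0.05 s, during which the arm holds its last target. There are 200 camera calls.

## Working session

There is one attempt and no reset: what is moved stays moved. The work goes in short steps, Python scripts to look and compute and a tool call to move; the robot and the scene stay as the last step left them, time stands still between calls to the robot, and variables do not carry over. Pictures are saved under pics/ and viewed, about 8 in all and at most 12, crops included, and the job is handed in when it is done.

Besides the shell and the picture viewer there is one more tool, called after "Call:" as name(argument=value, ...), one argument or row to a line, values as JSON. play_rows: Moves the arm, as the interface text tells. Its arguments: {"type":"object","properties":{"series":{"type":"array","items":{"type":"object","properties":{"x":{"type":"number"},"y":{"type":"number"},"z":{"type":"number"},"ax":{"type":"number"},"ay":{"type":"number"},"az":{"type":"number"}}}},"hand":{"type":"number"},"force":{"type":"number"}},"required":["series"]}

```bash
mkdir -p pics
cat > h.py <<'E'
from plant import bot
import numpy as np, cv2
def P(n): return bot.camera_params(n)
def proj(n,X):
    c=P(n); V=np.array(c["view"]); p=V[:3,:3]@np.asarray(X,float)+V[:3,3]
    s=p[:2]/p[2]; s=s*(1+c["k1"]*(s@s)); return np.array([c["fx"]*s[0]+c["cx"],c["fy"]*s[1]+c["cy"]])
def ray(n,uv):
    c=P(n); V=np.array(c["view"]); d=np.array([(uv[0]-c["cx"])/c["fx"],(uv[1]-c["cy"])/c["fy"]]); s=d.copy()
    for _ in range(30): s=d/(1+c["k1"]*(s@s))
    return -V[:3,:3].T@V[:3,3], V[:3,:3].T@np.array([s[0],s[1],1])
def onz(n,uv,z):
    o,d=ray(n,uv); return o+d*(z-o[2])/d[2]
def snap(n,f):
    im=bot.read_camera(n)[:,:,::-1].copy(); cv2.imwrite("pics/"+f,im); return im
E
python3 - <<'E'
from h import *
a=snap("top","t0.png"); b=snap("scene","s0.png")
for n in("top","scene"):
    c=P(n); print(n,c["fx"],c["k1"],ray(n,(c["cx"],c["cy"])))
print(bot.sense())
E
```

```text
top 489.80117383633046 0.027685453335008804 (array([0.36449529, 0.03532799, 1.22858604]), array([ 0.17240397,  0.00993692, -0.98497621]))
scene 419.21216307419024 -0.01351911990296335 (array([ 1.18648179, -0.16184747,  0.5833918 ]), array([-0.76011027,  0.25721472, -0.5967185 ]))
{'time_s': 0.1, 'joint_pos': array([-1.33569158e+00,  9.17706417e-02,  1.23173832e+00, -2.30941448e-05,
        1.81980231e+00, -5.67310825e-02]), 'joint_velocities': array([ 0.00145524, -0.00208992, -0.00203251, -0.00068528, -0.00058003,
        0.00104493]), 'tau': array([ 1.85607860e-03, -4.47859526e+01, -4.07569277e+01,  6.99615385e-02,
        2.84294441e-02, -1.05955435e-04]), 'position': array([ 0.17254777, -0.5744205 ,  0.24364299]), 'ee_rot': array([-1.33211991,  0.9925293 , -0.99031479]), 'ft_force': array([-0.30857469, -0.00711512,  0.04660683]), 'ft_torque': array([-0.00711388, -0.03666206, -0.01964676]), 'width': 0.08801131290559237}
```

View pics/t0.png

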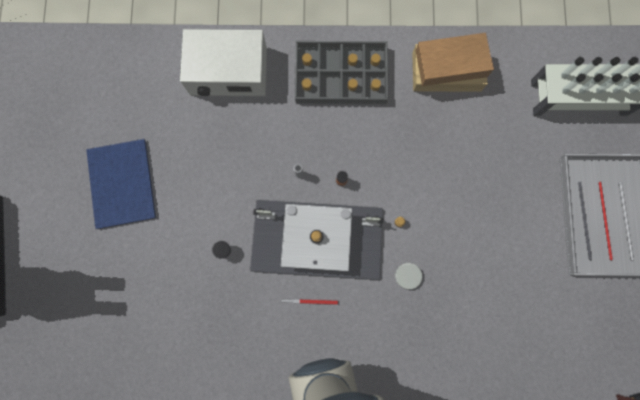

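View pics/s0.png

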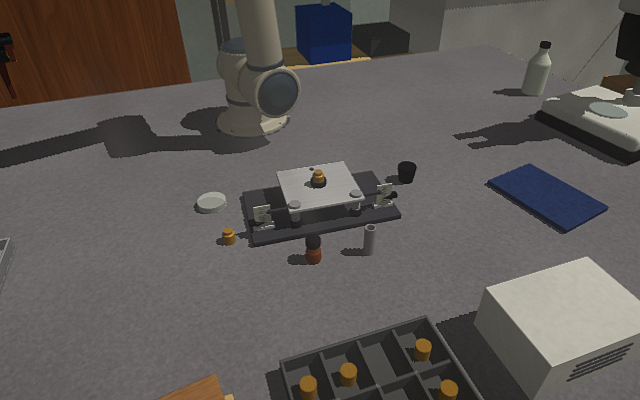

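Top view: the stage is near (317,240), pads at about (292,210) and (346,213), pointers and scales at (264,213) and (372,221). Scene view: the stage is near (320,200), with the left scale at (384,195) and the right one at (262,215). Next I'll take enlarged crops.

Run:
```python
from h import *
t=cv2.imread("pics/t0.png"); s=cv2.imread("pics/s0.png")
A=cv2.resize(t[195:285,240:400],None,fx=5,fy=5,interpolation=cv2.INTER_CUBIC)
cv2.imwrite("pics/tc.png",A)
L=cv2.resize(s[175:220,350:410],None,fx=6.6,fy=6.6,interpolation=cv2.INTER_CUBIC)
R=cv2.resize(s[195:240,240:300],None,fx=6.6,fy=6.6,interpolation=cv2.INTER_CUBIC)
cv2.imwrite("pics/sc.png",np.hstack([L,R]))
print(proj("top",bot.sense()["position"]))
# dark base outline corners at z=.014
g=cv2.cvtColor(t,cv2.COLOR_BGR2HSV)
for nm,uv,z in[("lpad",(292,210.5),.07),("rpad",(346.5,213.5),.07),("stub",(316,236),.097)]: print(nm,onz("top",uv,z))
```

```text
[651.30321418 394.91601346]
lpad [0.54132916 0.1186012  0.07      ]
rpad [ 0.53527838 -0.0118061   0.07      ]
stub [0.47800315 0.05979736 0.097     ]
```

View pics/tc.png

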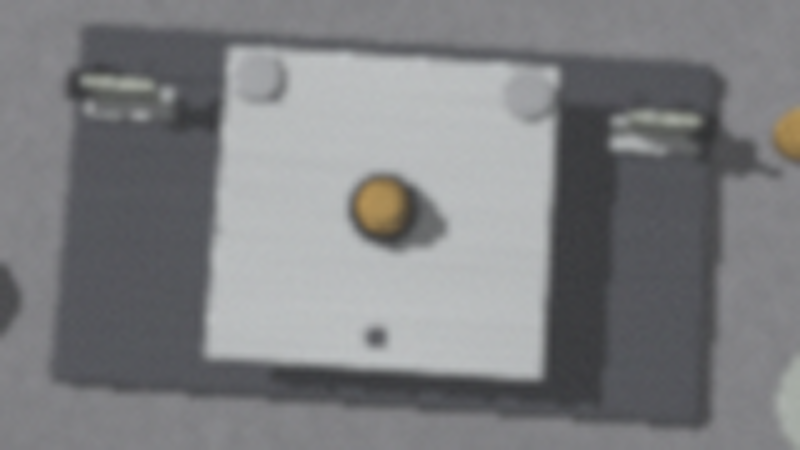

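View pics/sc.png

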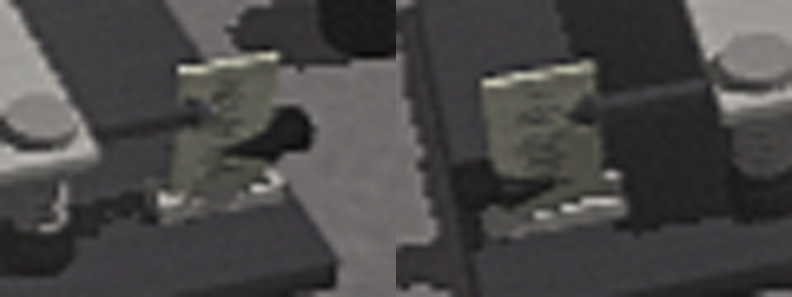

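```bash
cat > meas.py <<'E'
from h import *
from scipy.spatial.transform import Rotation as Ro
lp=onz("top",(291.5,210.2),.07); rp=onz("top",(345.6,213.6),.07)
d=lp-rp; yaw=-np.arctan2(d[0],d[1]); c=(lp+rp)/2-.06*np.array([np.cos(yaw),np.sin(yaw),0]); c[2]=0
def W(x,y,z): return c+Ro.from_euler("z",yaw).apply([x/1e3,y/1e3,z/1e3])
def zat(uv,x,y):  # height at known xy from scene row
    zs=np.linspace(20,80,601); r=[np.linalg.norm(proj("scene",W(x,y,z))-uv) for z in zs]; i=int(np.argmin(r)); return zs[i],r[i]
E
python3 - <<'E'
from meas import *
print(np.linalg.norm(d),yaw,c,lp,rp, "stub",onz("top",(315.7,236),.097),"pivot",onz("top",(314.6,262),.064), W(-60,0,64))
for n,uv,y in[("lptr",(381.4,192.1),125),("lmark",(383.6,198.2),129),("rptr",(266.4,212),-125),("rmark",(263.6,223.2),-129)]: print(n,zat(uv,60,y),proj("scene",W(60,y,60)))
for y in(65,-65,):print(proj("scene",W(60,y,70)))
print(Ro.from_rotvec(bot.sense()["ee_rot"]).as_matrix().round(2),bot.tcp_to_tips)
E
```

```text
0.12966218544382788 -0.054224879860300446 [0.47861893 0.05832988 0.        ] [0.54204448 0.11981378 0.07      ] [ 0.535017   -0.00965782  0.07      ] stub [0.4779965  0.06049213 0.097     ] pivot [0.41978334 0.06303882 0.064     ] [0.41870712 0.06158178 0.064     ]
lptr (np.float64(55.4), np.float64(0.03795292202486048)) [381.51528443 190.34623779]
lmark (np.float64(38.5), np.float64(1.0610638099410457)) [383.27442113 190.02834916]
rptr (np.float64(58.1), np.float64(2.0350929988481288)) [264.29053509 211.52315763]
rmark (np.float64(30.5), np.float64(0.13387583429537075)) [262.29293315 211.88391912]
[354.86052981 191.32286863]
[293.50771712 202.27853553]
[[ 0.29 -0.    0.96]
 [-0.96  0.    0.29]
 [-0.   -1.    0.  ]] 0.022
```

Call:
play_rows(
  series=[
    {"x": 2.3,"y": 4.4},
    {"x": 2.3,"y": 4.4},
    {"x": 2.3,"y": 4.4},
    {"x": 2.3,"y": 4.4},
    {"x": 2.3,"y": 4.4},
    {"x": 2.3,"y": 4.4},
    {"x": 2.3,"y": 4.4},
    {"x": 2.3,"y": 4.4},
  ],
  hand=0,
  force=20,
)

```text
schema error: expected keys x, y, z, ax, ay, az
```

Call:
play_rows(
  series=[
    {"x": 2.3,"y": 4.3,"z": -1},
    {"x": 2.3,"y": 4.3,"z": -1},
    {"x": 2.3,"y": 4.3,"z": -1},
    {"x": 2.3,"y": 4.3,"z": -1},
    {"x": 2.3,"y": 4.3,"z": -1},
    {"x": 2.3,"y": 4.3,"z": -1},
    {"x": 2.3,"y": 4.3,"z": -1},
    {},
  ],
)

```text
schema error: expected keys x, y, z, ax, ay, az
```

Call:
play_rows(
  series=[
    {"x": 2.3,"y": 4.4,"z": 0,"ax": 0,"ay": 0,"az": 0},
    {"x": 2.3,"y": 4.4,"z": 0,"ax": 0,"ay": 0,"az": 0},
    {"x": 2.3,"y": 4.4,"z": 0,"ax": 0,"ay": 0,"az": 0},
    {"x": 2.3,"y": 4.4,"z": 0,"ax": 0,"ay": 0,"az": 0},
    {"x": 2.3,"y": 4.4,"z": 0,"ax": 0,"ay": 0,"az": 0},
    {"x": 2.3,"y": 4.4,"z": 0,"ax": 0,"ay": 0,"az": 0},
    {"x": 2.3,"y": 4.4,"z": 0,"ax": 0,"ay": 0,"az": 0},
    {"x": 2.3,"y": 4.4,"z": 0,"ax": 0,"ay": 0,"az": 0},
  ],
  hand=0,
  force=20,
)

```text
time_s: 1.1
position: [0.3569, -0.2211, 0.2443]
ee_rot: [-1.333, 0.992, -0.992]
ft_force: [1.1, -0.8, -0.7]
width: 0.0112
```

Call:
play_rows(
  series=[
    {"x": 2.3,"y": 4.3,"z": -1,"ax": 0,"ay": 0,"az": 0},
    {"x": 2.3,"y": 4.3,"z": -1,"ax": 0,"ay": 0,"az": 0},
    {"x": 2.3,"y": 4.3,"z": -1,"ax": 0,"ay": 0,"az": 0},
    {"x": 2.3,"y": 4.3,"z": -1,"ax": 0,"ay": 0,"az": 0},
    {"x": 2.3,"y": 4.3,"z": -1,"ax": 0,"ay": 0,"az": 0},
    {"x": 2.3,"y": 4.3,"z": -1,"ax": 0,"ay": 0,"az": 0},
    {"x": 2.3,"y": 4.3,"z": -1,"ax": 0,"ay": 0,"az": 0},
    {"x": 0,"y": 0,"z": 0,"ax": 0,"ay": 0,"az": 0},
  ],
)

```text
time_s: 2.1
position: [0.5174, 0.0808, 0.1723]
ee_rot: [-1.337, 0.992, -0.986]
ft_force: [0.6, -1.0, -0.1]
width: 0.0003
```

Call:
play_rows(
  series=[
    {"x": 1.2,"y": 1.9,"z": 0,"ax": 0,"ay": 0,"az": 0},
    {"x": 1.2,"y": 1.9,"z": 0,"ax": 0,"ay": 0,"az": 0},
    {"x": 0,"y": 0,"z": -2,"ax": 0,"ay": 0,"az": 0},
    {"x": 0,"y": 0,"z": -2,"ax": 0,"ay": 0,"az": 0},
    {"x": 0,"y": 0,"z": -2,"ax": 0,"ay": 0,"az": 0},
    {"x": 0,"y": 0,"z": -1,"ax": 0,"ay": 0,"az": 0},
    {"x": 0,"y": 0,"z": 0,"ax": 0,"ay": 0,"az": 0},
    {"x": 0,"y": 0,"z": 0,"ax": 0,"ay": 0,"az": 0},
  ],
)

```text
time_s: 3.1
position: [0.542, 0.1163, 0.1054]
ee_rot: [-1.332, 0.991, -0.992]
ft_force: [0.5, -0.2, 0.0]
width: 0.0009
```

Run:
```python
from meas import *
s=snap("scene","s1.png"); t=snap("top","t1.png")
A=cv2.resize(s[170:240,240:410],None,fx=4.7,fy=4.7,interpolation=cv2.INTER_CUBIC)
B=cv2.resize(t[180:230,240:400],None,fx=5,fy=5,interpolation=cv2.INTER_CUBIC)
cv2.imwrite("pics/c1.png",np.vstack([A[:,:799],B[:,:799]]))
print(bot.sense()["position"],bot.sense()["ft_force"])
```

```text
[0.54212325 0.11644384 0.10571767] [0.51421455 0.01094293 0.15659629]
```

View pics/c1.png

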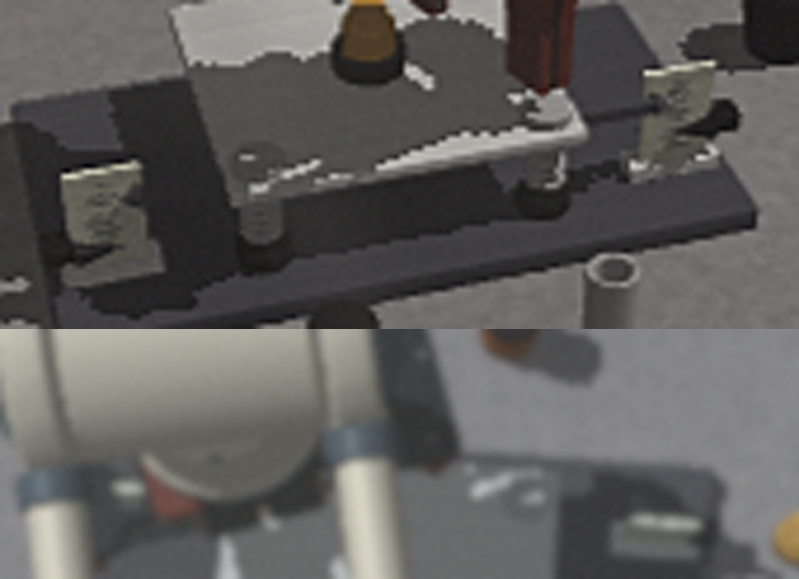

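Scene crop: fingertips (red-brown, crop ~540,90) stand just above the left pad (crop ~550,110). The left pointer tip is at about (660,102) and its mark fin at about (678,128). I'll press partway and measure.

Call:
play_rows(
  series=[
    {"x": 0,"y": 0.1,"z": -0.5,"ax": 0,"ay": 0,"az": 0},
    {"x": 0,"y": 0,"z": -0.5,"ax": 0,"ay": 0,"az": 0},
    {"x": 0,"y": 0,"z": -0.3,"ax": 0,"ay": 0,"az": 0},
    {"x": 0,"y": 0,"z": -0.3,"ax": 0,"ay": 0,"az": 0},
    {"x": 0,"y": 0,"z": -0.3,"ax": 0,"ay": 0,"az": 0},
    {"x": 0,"y": 0,"z": -0.3,"ax": 0,"ay": 0,"az": 0},
    {"x": 0,"y": 0,"z": 0,"ax": 0,"ay": 0,"az": 0},
    {"x": 0,"y": 0,"z": 0,"ax": 0,"ay": 0,"az": 0},
  ],
)

```text
time_s: 4.2
position: [0.542, 0.1175, 0.0835]
ee_rot: [-1.332, 0.991, -0.992]
ft_force: [-1.3, 0.8, 5.1]
width: 0.0006
```

Run:
```python
from meas import *
s=snap("scene","s2.png"); s1=cv2.imread("pics/s1.png")
f=lambda s:cv2.resize(s[178:212,368:402],None,fx=11.7,fy=11.7,interpolation=cv2.INTER_NEAREST)
cv2.imwrite("pics/c2.png",np.hstack([f(s1),f(s)]))
print(bot.sense()["position"],bot.sense()["ft_force"])
```

```text
[0.54196272 0.11750158 0.08350256] [-1.83875118  0.84950456  6.38145506]
```

View pics/c2.png

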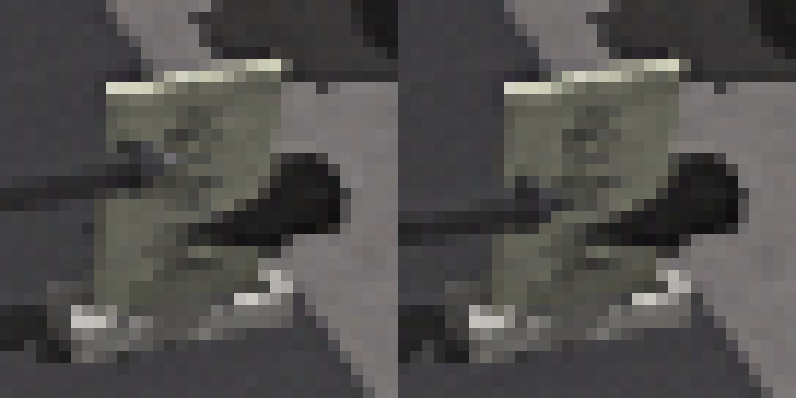

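The left pointer tip is now at about (162,205) in the crop and the mark fin tip at (190,232). That leaves about 6 mm of pointer travel, or about 4 mm at the pad.

Call:
play_rows(
  series=[
    {"x": 0,"y": 0,"z": -0.2,"ax": 0,"ay": 0,"az": 0},
    {"x": 0,"y": 0,"z": -0.15,"ax": 0,"ay": 0,"az": 0},
    {"x": 0,"y": 0,"z": 0,"ax": 0,"ay": 0,"az": 0},
  ],
)

```text
time_s: 4.62
position: [0.5421, 0.1175, 0.0802]
ee_rot: [-1.332, 0.99, -0.992]
ft_force: [-2.2, -0.3, 6.4]
width: 0.0005
```

Run:
```python
from meas import *
s=snap("scene","s3.png"); s1=cv2.imread("pics/s2.png")
f=lambda s:cv2.resize(s[178:212,368:402],None,fx=11.7,fy=11.7,interpolation=cv2.INTER_NEAREST)
cv2.imwrite("pics/c3.png",np.hstack([f(s1),f(s)]))
print(bot.sense()["position"],bot.sense()["ft_force"])
g=cv2.cvtColor(s,cv2.COLOR_BGR2GRAY)
print(g[186:204,374:392])
```

```text
[0.54207462 0.11753673 0.08027464] [-1.38541801 -0.213598    7.26871236]
[[ 62  59  58  97  99 110 111 101  91  90  90  90  91  90  90  94  96  98]
 [ 60  59  58  79  90  92  94  94  92  81  73  76  82  96  96  97  97  98]
 [ 65  63  61  87  95  97  99  99  97  84  76  73  97 105 100  98  96 100]
 [ 62  61  60  88  97  96  96  99  67  57  67  85  81  96  99  98  97 108]
 [ 63  64  58  91  96  93  97 100  72  80  95  80  93  94  93  96 100 119]
 [ 64  62  60  94  98  95  95  99  87  74  77  78  98  97  97  97 103  76]
 [ 62  57  63  96  98  94  95 100  87  80  95  96  96  98  96  98 100  66]
 [ 64  61  64  99 103 101 100  75  63  68  71  62  77  94  97  98  84  39]
 [ 63  61  96  91  78  85  81  79  77  78  69  92  99 100 101 105  59  26]
 [ 62  63  70  67  37  65  76  82  83  81  74  87 104 108  73  41  30  30]
 [ 67  70  67  68  59  49  62  70  86  98  96  91  65  38  28  28  29  31]
 [ 50  44  40  41  37  39  49  45  69  69  49  32  29  29  28  26  31  28]
 [ 33  36  35  32  27  31  68  79  79  62  42  45  33  29  18  21  19  16]
 [ 48  54  66  93  80  91  83  80  78  71  98 103  89  84  84  84  54  49]
 [ 61  60  82  94  93  97  97  86  70  59  52  59  67  82  82  79 116 115]
 [ 57  61  87  94  93  96  99  70  63  75  76  76  80  80  79  74 141 180]
 [ 75  67  83  93  94  79  80  77  77  80  80  79  75  73  69  63  65 178]
 [ 67  58  84  89  92  77  74  78  79  77  79  79  72  68 187 198 159 136]]
```

View pics/c3.png

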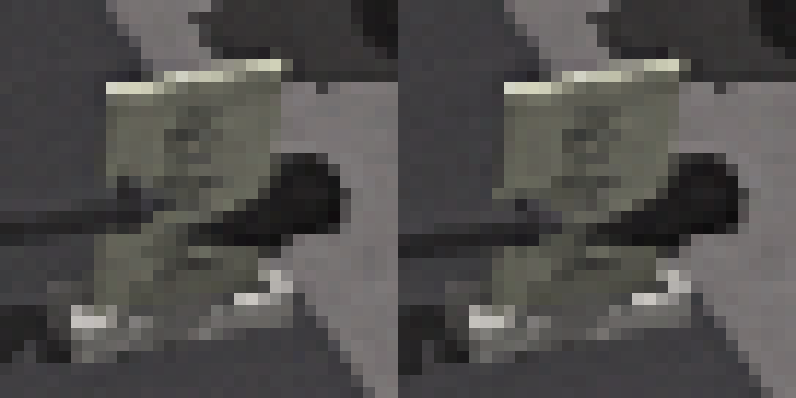

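Pointer tip is at row ~197.0 and the fin tip at ~197.5, where level should put the pointer about 0.3 px lower than the fin. It is still about 1.5–2 mm high, so I'll go down 1 mm more, hold and look.

Call:
play_rows(
  series=[
    {"x": 0,"y": 0,"z": -0.1,"ax": 0,"ay": 0,"az": 0},
    {"x": 0,"y": 0,"z": 0,"ax": 0,"ay": 0,"az": 0},
    {"x": 0,"y": 0,"z": 0,"ax": 0,"ay": 0,"az": 0},
    {"x": 0,"y": 0,"z": 0,"ax": 0,"ay": 0,"az": 0},
    {"x": 0,"y": 0,"z": 0,"ax": 0,"ay": 0,"az": 0},
    {"x": 0,"y": 0,"z": 0,"ax": 0,"ay": 0,"az": 0},
    {"x": 0,"y": 0,"z": 0,"ax": 0,"ay": 0,"az": 0},
    {"x": 0,"y": 0,"z": 0,"ax": 0,"ay": 0,"az": 0},
  ],
)

```text
time_s: 5.68
position: [0.5421, 0.1175, 0.0794]
ee_rot: [-1.332, 0.99, -0.992]
ft_force: [-1.5, 0.6, 7.9]
width: 0.0003
```

Run:
```python
from meas import *
s=snap("scene","s4.png")
print(bot.sense()["position"],bot.sense()["ft_force"])
g=cv2.cvtColor(s,cv2.COLOR_BGR2GRAY)
print(g[192:202,374:392])
# pointer row in columns 369..375 (dark centroid), over the frames
def cen(im,c0,c1,r0,r1):
    a=55-cv2.cvtColor(im,cv2.COLOR_BGR2GRAY)[r0:r1,c0:c1].astype(float); a[a<0]=0
    return (a*np.arange(r0,r1)[:,None]).sum(0)/a.sum(0)
for k in(1,2,3,4): print(k,cen(cv2.imread(f"pics/s{k}.png"),369,376,188,202).round(2))
k=cv2.imread("pics/s4.png"); print("fin",cen(k,384,389,193,201).round(2))
```

```text
[0.54211647 0.11753982 0.07941816] [-1.26246588 -0.47874123  7.03123806]
[[ 61  59  62  95  97  93  97 100  85  79  95  97  95  98  96  99 102  68]
 [ 61  62  63  98 103 101  96  74  66  69  71  63  76  93  97  99  83  42]
 [ 63  59  95 110  86 101  84  76  74  79  70  89 101 100 101 106  58  23]
 [ 60  61  71  84  50  69  83  96  83  80  72  85 104 105  73  41  29  30]
 [ 68  66  66  69  38  50  69  74  96 100  96  89  67  41  32  26  32  28]
 [ 56  54  53  50  39  44  54  54  74  68  48  33  27  28  26  30  28  26]
 [ 35  36  31  36  30  40  58  76  81  62  41  46  34  28  23  20  21  15]
 [ 40  46  57  59  43  51  75  81  78  71  94 104  86  83  83  80  54  48]
 [ 59  61  83  91  92  94  98  88  68  61  53  58  70  82  84  81 114 114]
 [ 57  63  89  94  92  96  99  70  65  73  75  77  78  78  80  75 142 181]]
1 [194.59 194.38 194.1  193.84 193.56 193.54 194.36]
2 [197.42 197.29 197.07 196.67 196.59 196.61 196.46]
3 [198.53 198.54 198.39 198.32 198.21 198.06 197.68]
4 [199.06 198.62 198.66 198.47 198.51 198.43 198.28]
fin [197.87 197.29 197.43 197.19 197.11]
```

Call:
play_rows(
  series=[
    {"x": 0,"y": 0,"z": -0.06,"ax": 0,"ay": 0,"az": 0},
    {"x": 0,"y": 0,"z": 0,"ax": 0,"ay": 0,"az": 0},
    {"x": 0,"y": 0,"z": 0,"ax": 0,"ay": 0,"az": 0},
    {"x": 0,"y": 0,"z": 0,"ax": 0,"ay": 0,"az": 0},
    {"x": 0,"y": 0,"z": 0,"ax": 0,"ay": 0,"az": 0},
    {"x": 0,"y": 0,"z": 0,"ax": 0,"ay": 0,"az": 0},
    {"x": 0,"y": 0,"z": 0,"ax": 0,"ay": 0,"az": 0},
    {"x": 0,"y": 0,"z": 0,"ax": 0,"ay": 0,"az": 0},
  ],
)

```text
time_s: 6.72
position: [0.5421, 0.1175, 0.0789]
ee_rot: [-1.332, 0.99, -0.992]
ft_force: [-1.3, -0.1, 6.9]
width: 0.0004
```

Run:
```python
from meas import *
s=snap("scene","s5.png")
print(bot.sense()["position"],bot.sense()["ft_force"])
f=lambda s:cv2.resize(s[188:206,368:394],None,fx=15,fy=15,interpolation=cv2.INTER_NEAREST)
r=lambda s:cv2.resize(s[203:231,252:278],None,fx=15,fy=15,interpolation=cv2.INTER_NEAREST)
cv2.imwrite("pics/c5.png",np.hstack([np.vstack([f(cv2.imread("pics/s4.png")),f(s)])[:420],r(s)]))
print(cv2.cvtColor(s,cv2.COLOR_BGR2GRAY)[192:202,374:392])
```

```text
[0.5421026  0.11753121 0.07885897] [-1.94483874  0.38724748  6.35201971]
[[ 62  60  63  97  97  92  95 102  86  83  94  96  98  97  97  95 102  66]
 [ 60  58  63  98 102  99 100  76  65  68  72  63  75  93  97 101  84  42]
 [ 62  61  95 105 103 102  84  75  74  78  68  90 101 101 100 106  60  28]
 [ 60  59  72  83  63  83  96  96  85  82  73  88 104 109  72  42  27  30]
 [ 65  66  66  68  38  61  72  81  98  99  96  88  66  41  29  28  29  30]
 [ 65  62  55  53  50  48  56  51  69  67  49  32  29  27  26  29  31  29]
 [ 36  35  35  35  33  42  63  77  79  63  43  45  34  29  20  18  19  16]
 [ 37  34  39  56  34  49  74  81  77  70  97 104  90  84  85  80  54  50]
 [ 60  59  82  92  92  94  99  88  70  60  54  59  69  81  86  79 116 114]
 [ 58  63  89  95  95  94 102  70  64  76  77  77  79  78  78  71 142 180]]
```

View pics/c5.png

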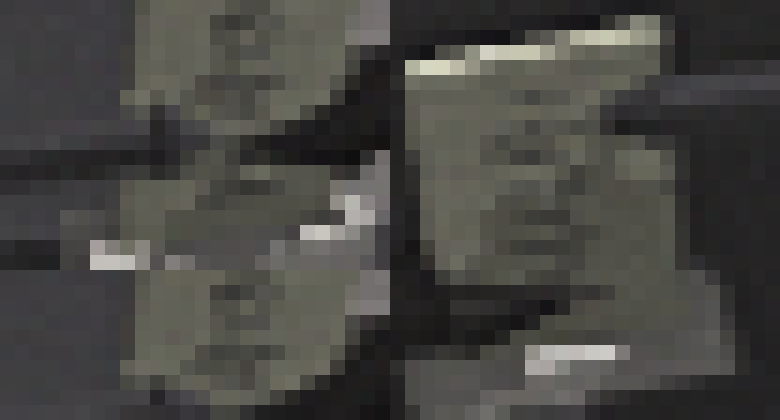

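The left crop shows the pointer and fin in line at row ~198. The left corner has been held level for over 1.5 s, so I'm releasing it and moving to the right. In the right crop the pointer rests near (603,127) and the fin tip is near (565,307), so it needs about 25 mm of pointer drop.

Call:
play_rows(
  series=[
    {"x": 0,"y": 0,"z": 0.5,"ax": 0,"ay": 0,"az": 0},
    {"x": 0,"y": 0,"z": 0.7,"ax": 0,"ay": 0,"az": 0},
    {"x": 0,"y": 0,"z": 1.3,"ax": 0,"ay": 0,"az": 0},
    {"x": 0,"y": 0,"z": 2,"ax": 0,"ay": 0,"az": 0},
    {"x": 0,"y": 0,"z": 1.5,"ax": 0,"ay": 0,"az": 0},
    {"x": 0,"y": -2.7,"z": 0,"ax": 0,"ay": 0,"az": 0},
    {"x": -0.3,"y": -5,"z": 0,"ax": 0,"ay": 0,"az": 0},
    {"x": -0.4,"y": -5,"z": 0,"ax": 0,"ay": 0,"az": 0},
  ],
)

```text
time_s: 7.78
position: [0.5347, -0.0107, 0.1385]
ee_rot: [-1.333, 0.99, -0.992]
ft_force: [0.3, 0.1, -0.3]
width: 0.0005
```

Call:
play_rows(
  series=[
    {"x": 0,"y": 0,"z": 0,"ax": 0,"ay": 0,"az": 0},
    {"x": 0,"y": 0,"z": -2,"ax": 0,"ay": 0,"az": 0},
    {"x": 0,"y": 0,"z": -1.4,"ax": 0,"ay": 0,"az": 0},
    {"x": 0,"y": 0,"z": 0,"ax": 0,"ay": 0,"az": 0},
    {"x": 0,"y": 0,"z": 0,"ax": 0,"ay": 0,"az": 0},
  ],
)

```text
time_s: 8.4
position: [0.5346, -0.009, 0.1034]
ee_rot: [-1.334, 0.991, -0.99]
ft_force: [-0.3, -0.4, 0.1]
width: 0.0002
```

Run:
```python
from meas import *
s=snap("scene","s6.png")
print(bot.sense()["position"],bot.sense()["ft_force"],rp)
A=cv2.resize(s[170:240,240:410],None,fx=4.7,fy=4.7,interpolation=cv2.INTER_CUBIC)
cv2.imwrite("pics/c6.png",A)
g=cv2.cvtColor(s,cv2.COLOR_BGR2GRAY)
print(g[206:228,255:274])
```

```text
[ 0.5348286  -0.00912799  0.10384859] [ 0.43808105 -0.49151385  0.52265108] [ 0.535017   -0.00965782  0.07      ]
[[ 46  50  63  81  81  79  83  83  82  78  78  79  76  78  70  41  36  38
   37]
 [ 89  88  87  83  77  78  79  80  77  76  76  76  73  76  84  51  35  36
   40]
 [ 84  83  81  78  78  83  81  79  78  77  76  79  81  82  90  49  36  36
   37]
 [ 80  80  80  80  69  62  50  56  68  81  82  82  87  64  61  50  36  38
   37]
 [ 83  84  81  79  80  81  80  78  84  75  82  88  68  44  38  38  36  38
   35]
 [ 80  79  80  81  64  57  54  57  58  57  78  69  41  37  35  38  38  42
   43]
 [ 81  77  80  82  73  83  85  82  79  81  65  42  34  38  39  37  44  46
   41]
 [ 83  80  83  77  83  68  52  58  59  78  82  69  46  35  33  44  41  41
   40]
 [ 80  76  77  79  82  86  84  83  84  65  76  82  80  81  68  56  41  35
   35]
 [ 82  82  83  80  66  59  60  61  61  62  78  79  78  82  78  73  44  34
   37]
 [ 86  82  80  81  70  75  80  84  73  79  81  81  79  81  79  87  50  34
   36]
 [ 85  80  77  78  79  70  61  59  57  77  86  82  78  78  78  86  49  34
   35]
 [ 84  82  78  80  80  80  82  83  73  62  65  78  81  82  79  87  51  34
   35]
 [ 83  82  81  80  73  61  61  59  57  66  78  80  82  79  78  82  54  34
   32]
 [ 80  86  84  81  80  81  81  82  72  69  79  80  82  82  83  85  57  47
   41]
 [ 49  65  65  83  84  89  71  66  63  77  83  79  82  81  82  78  73  78
   57]
 [ 28  28  30  29  30  31  33  40  34  53  51  64  78  84  81  84  74  79
   81]
 [ 26  27  24  28  36  35  28  20  37  72  78  81  81  79  78  79  81  76
   83]
 [ 32  28  25  29  29  25  37  71  83  83  79  75  73  69  67  70  73  72
   78]
 [ 23  33  28  22  35  74  81  77  79  76  69  65  61 169 192 196 112  99
  140]
 [ 56  50  41  72  81  77  72  70  66  63 182 202 167 138 110 105  99 102
  110]
 [ 82  82  78  78  77  76 170 165 131  92  99 110 106 100 100  99 103 105
  107]]
```

View pics/c6.png

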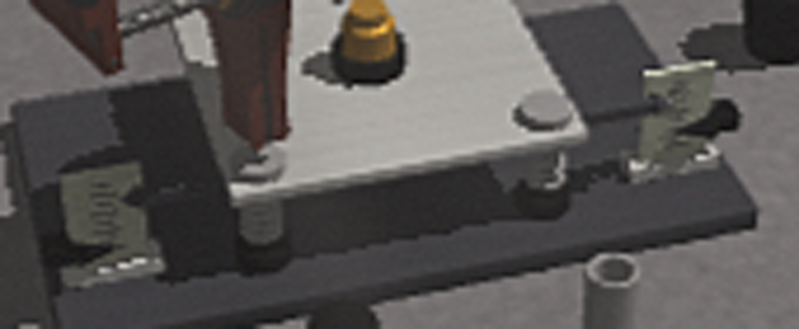

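The left corner is back up and the fingers are over the right pad (crop ~260,150). Right pointer tip is at about px (265.5,212) and the fin tip at about (264,222.3). I'll press to about 20 mm first.

Call:
play_rows(
  series=[
    {"x": 0,"y": 0,"z": -0.6,"ax": 0,"ay": 0,"az": 0},
    {"x": 0,"y": 0,"z": -0.5,"ax": 0,"ay": 0,"az": 0},
    {"x": 0,"y": 0,"z": -0.3,"ax": 0,"ay": 0,"az": 0},
    {"x": 0,"y": 0,"z": -0.4,"ax": 0,"ay": 0,"az": 0},
    {"x": 0,"y": 0,"z": -0.4,"ax": 0,"ay": 0,"az": 0},
    {"x": 0,"y": 0,"z": -0.3,"ax": 0,"ay": 0,"az": 0},
    {"x": 0,"y": 0,"z": 0,"ax": 0,"ay": 0,"az": 0},
    {"x": 0,"y": 0,"z": 0,"ax": 0,"ay": 0,"az": 0},
  ],
)

```text
time_s: 9.45
position: [0.5352, -0.0098, 0.0798]
ee_rot: [-1.332, 0.99, -0.993]
ft_force: [0.1, -0.4, 7.4]
width: 0.0003
```

```bash
cat > r.py <<'E'
from meas import *
import sys
k=sys.argv[1]; s=snap("scene",f"s{k}.png")
print(bot.sense()["time_s"],bot.sense()["position"],bot.sense()["ft_force"])
np.set_printoptions(linewidth=150)
print(cv2.cvtColor(s,cv2.COLOR_BGR2GRAY)[214:228,255:278])
r=lambda s:cv2.resize(s[203:231,252:278],None,fx=15,fy=15,interpolation=cv2.INTER_NEAREST)
cv2.imwrite(f"pics/c{k}.png",np.hstack([r(cv2.imread(f"pics/s{int(k)-1}.png")),r(s)]))
E
python3 r.py 7
```

```text
9.5 [ 0.53519808 -0.00985655  0.07978343] [-0.90440413 -1.08106725  6.46203078]
[[ 79  76  77  78  80  84  83  81  81  64  77  79  81  82  65  58  40  37  37  36  38  34  39]
 [ 83  82  80  81  64  60  60  59  59  64  75  79  81  67  40  38  36  37  38  36  37  38  38]
 [ 82  83  81  80  71  75  78  83  72  80  84  82  66  43  34  36  37  36  38  36  38  35  37]
 [ 84  80  77  78  76  70  61  58  59  78  86  56  36  33  36  36  38  36  39  36  38  37  35]
 [ 85  81  77  79  79  78  80  79  70  61  67  66  66  48  34  33  35  37  35  37  37  36  35]
 [ 81  79  79  78  75  59  61  60  58  66  79  81  82  80  80  70  49  35  34  36  37  38  35]
 [ 78  86  82  83  79  82  81  80  70  67  78  82  82  82  83  82  58  47  40  37  37  37  38]
 [ 45  65  67  78  84  88  71  64  61  76  83  82  80  82  80  81  74  77  59  37  35  37  36]
 [ 27  30  28  29  32  31  35  34  31  48  51  64  81  80  81  81  75  79  81  47  33  38  36]
 [ 28  28  25  26  26  24  23  16  34  71  78  79  80  80  80  81  80  78  82  47  30  34  36]
 [ 28  26  29  24  24  17  39  75  79  82  80  78  76  77  80  81  78  76  83  58  37  35  37]
 [ 22  33  27  20  38  72  82  80  81  80  79  75  76  78  75  75  77 106  98  63  39  36  36]
 [ 56  48  40  71  79  82  81  79  76  73  79  82  85  83  79  92 103  90  85  74  43  34  34]
 [ 84  83  77  79  80  78  84  87  83  80  78  82  84  82  99 107  92  84  86  79  46  33  34]]
```

View pics/c7.png

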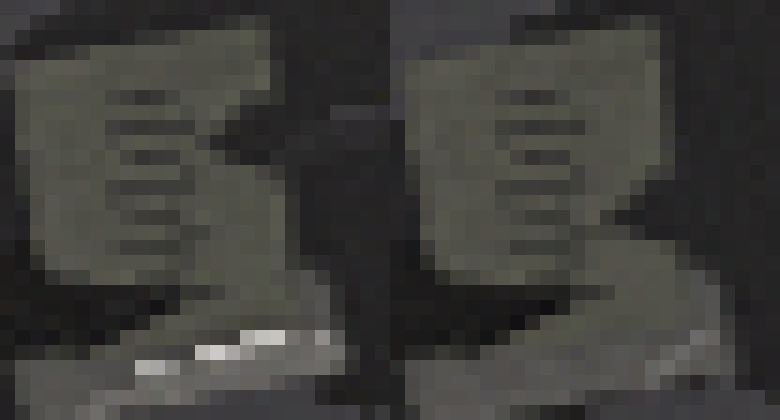

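The right pointer tip is now at row ~217 and the fin tip at ~222.3. That leaves about 12 mm of pointer travel, so I'll go 6 mm more at the pad.

Call:
play_rows(
  series=[
    {"x": 0,"y": 0,"z": -0.3,"ax": 0,"ay": 0,"az": 0},
    {"x": 0,"y": 0,"z": -0.3,"ax": 0,"ay": 0,"az": 0},
    {"x": 0,"y": 0,"z": 0,"ax": 0,"ay": 0,"az": 0},
    {"x": 0,"y": 0,"z": 0,"ax": 0,"ay": 0,"az": 0},
  ],
)

```text
time_s: 10.0
position: [0.5353, -0.0098, 0.0742]
ee_rot: [-1.332, 0.99, -0.993]
ft_force: [-2.0, 0.2, 8.8]
width: 0.0005
```

```bash
python3 r.py 8
```

```text
10.05 [ 0.53524234 -0.00979908  0.07418095] [-2.47877387  0.2183258   8.36354262]
[[80 79 76 76 83 84 83 81 80 62 75 79 79 79 81 71 41 34 35 35 36 37 33]
 [81 79 78 80 64 60 58 57 59 62 75 80 76 76 78 68 41 35 34 35 36 37 38]
 [84 84 80 81 72 74 79 82 74 79 80 81 78 80 80 88 52 35 36 37 38 37 36]
 [82 80 78 77 76 69 60 59 58 80 83 78 79 83 65 51 38 34 36 37 38 36 36]
 [84 81 77 77 77 81 80 83 72 61 68 78 85 68 42 36 36 35 38 40 37 38 35]
 [82 81 80 78 70 61 61 60 58 63 81 87 65 40 34 35 36 37 35 35 37 35 39]
 [80 87 84 81 79 80 79 81 72 67 78 74 43 30 32 35 33 33 39 35 34 36 37]
 [46 65 66 81 84 90 72 64 60 78 83 84 84 68 67 44 48 75 58 39 35 36 37]
 [28 29 26 28 31 29 34 33 31 47 47 61 81 84 82 80 77 76 80 46 33 38 35]
 [28 27 26 25 22 22 23 20 34 70 78 78 80 80 80 83 81 78 83 48 34 36 36]
 [28 26 27 26 24 18 38 72 82 82 79 79 76 79 80 78 79 79 83 57 36 36 34]
 [22 31 24 23 37 73 81 80 81 79 78 75 76 79 77 77 81 84 88 62 36 34 38]
 [58 49 42 71 79 81 79 80 73 74 78 85 83 84 80 78 83 83 87 75 43 34 36]
 [83 81 80 76 76 80 83 84 86 79 78 81 83 83 85 84 84 86 86 79 44 33 33]]
```

Call:
play_rows(
  series=[
    {"x": 0,"y": 0,"z": -0.26,"ax": 0,"ay": 0,"az": 0},
    {"x": 0,"y": 0,"z": 0,"ax": 0,"ay": 0,"az": 0},
    {"x": 0,"y": 0,"z": 0,"ax": 0,"ay": 0,"az": 0},
    {"x": 0,"y": 0,"z": 0,"ax": 0,"ay": 0,"az": 0},
    {"x": 0,"y": 0,"z": 0,"ax": 0,"ay": 0,"az": 0},
    {"x": 0,"y": 0,"z": 0,"ax": 0,"ay": 0,"az": 0},
    {"x": 0,"y": 0,"z": 0,"ax": 0,"ay": 0,"az": 0},
    {"x": 0,"y": 0,"z": 0,"ax": 0,"ay": 0,"az": 0},
  ],
)

```text
time_s: 11.05
position: [0.5352, -0.0097, 0.0717]
ee_rot: [-1.332, 0.99, -0.993]
ft_force: [-2.7, 0.5, 10.0]
width: 0.0007
```

```bash
python3 r.py 9
```

```text
11.1 [ 0.53522583 -0.0097224   0.07176469] [-2.20069108  0.66995399  9.80048819]
[[81 76 76 78 82 84 82 82 82 65 74 81 79 78 80 69 42 33 35 36 35 36 38]
 [81 81 79 77 64 59 59 58 57 62 74 78 80 76 78 70 41 32 36 34 38 37 36]
 [83 83 81 79 70 75 80 80 75 78 83 79 76 78 78 87 49 33 37 37 39 37 35]
 [82 79 78 78 76 67 60 57 59 78 81 80 78 79 81 88 51 33 37 36 35 35 39]
 [85 79 75 77 78 79 81 81 70 63 68 76 81 86 72 55 38 35 37 36 37 39 37]
 [83 80 80 80 71 63 59 60 59 63 77 81 84 65 42 37 36 37 38 39 39 37 37]
 [79 89 82 81 82 79 81 80 71 66 81 84 67 41 34 34 34 37 38 36 37 38 37]
 [47 64 68 80 86 87 70 63 62 76 83 73 42 30 34 33 34 35 34 32 36 34 37]
 [28 27 26 31 29 30 34 35 32 49 49 63 80 72 67 47 47 59 79 46 36 36 37]
 [29 28 26 29 25 25 25 17 35 68 79 80 80 82 82 84 80 80 85 46 33 38 35]
 [28 28 29 25 25 21 34 70 78 84 79 78 76 79 80 81 78 79 82 57 36 34 35]
 [27 29 26 22 34 73 81 81 81 79 79 76 76 77 77 74 80 83 88 64 39 34 35]
 [59 48 40 71 82 83 79 77 75 73 80 84 87 84 79 80 80 84 85 77 43 35 36]
 [81 80 78 76 78 79 83 87 85 79 78 81 81 84 85 86 87 86 86 78 44 32 36]]
```

View pics/c9.png

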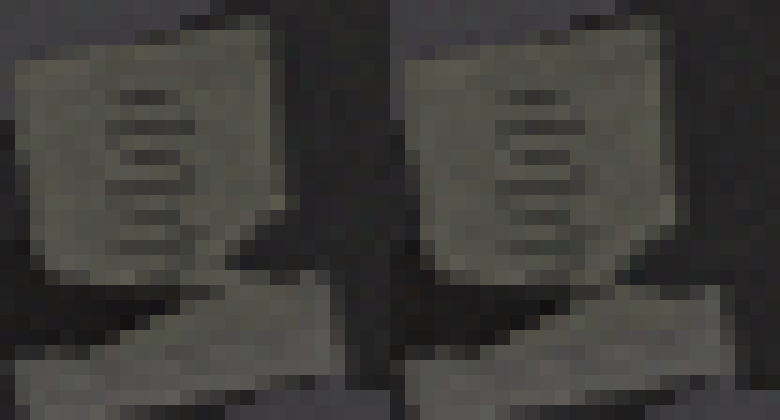

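Run:
```python
from meas import *
np.set_printoptions(linewidth=150)
G=lambda k:cv2.cvtColor(cv2.imread(f"pics/s{k}.png"),cv2.COLOR_BGR2GRAY)
print(G(1)[186:198,370:386]);print(G(5)[192:203,370:386])
for y in(125,-125): 
  a=[proj("scene",W(60,y,z)) for z in(60,40)]; print(a)
```

```text
[[ 61  63  62  61  64  60  56  98 100 110 110 101  92  91  91  92]
 [ 63  64  62  60  61  62  57  82  90  94  94  94  93  82  72  79]
 [ 62  60  63  65  62  62  61  87  98 102 101  98 101  83  77  75]
 [ 65  63  61  62  63  62  64  91  87  96 102 101  68  57  68  86]
 [ 64  62  65  63  64  63  63  83  46  50  72  94  74  78  99  83]
 [ 64  64  63  65  66  66  66  68  66  52  64  68 109  85  77  78]
 [ 65  67  67  66  62  57  56  48  43  39  55  56  72  79  96  96]
 [ 54  52  44  44  43  43  41  38  33  28  46  66  63  71  73  62]
 [ 42  43  40  41  41  42  53  59  76  61  74  79  76  77  69  89]
 [ 45  50  49  57  63  61  71  95  98  96  94  95  85  80  73  86]
 [ 62  64  62  65  64  63  74  96  97  94  96  97  99  98  97  90]
 [ 63  64  62  63  63  47  71  96  99  98  96  89  78  68  47  34]]
[[ 62  63  64  64  62  60  63  97  97  92  95 102  86  83  94  96]
 [ 60  61  61  63  60  58  63  98 102  99 100  76  65  68  72  63]
 [ 63  63  61  62  62  61  95 105 103 102  84  75  74  78  68  90]
 [ 62  64  63  62  60  59  72  83  63  83  96  96  85  82  73  88]
 [ 62  62  65  66  65  66  66  68  38  61  72  81  98  99  96  88]
 [ 67  68  67  70  65  62  55  53  50  48  56  51  69  67  49  32]
 [ 50  49  43  44  36  35  35  35  33  42  63  77  79  63  43  45]
 [ 40  37  39  37  37  34  39  56  34  49  74  81  77  70  97 104]
 [ 49  49  53  58  60  59  82  92  92  94  99  88  70  60  54  59]
 [ 62  62  62  61  58  63  89  95  95  94 102  70  64  76  77  77]
 [ 63  61  85  78  73  66  85  91  93  81  79  77  78  79  78  78]]
[array([381.51528443, 190.34623779]), array([380.85618406, 197.8802452 ])]
[array([264.29053509, 211.52315763]), array([265.2444311 , 219.23762158])]
```

By direct image comparison the right pointer is still about 2 mm high, so I'll press 1 mm more and hold.

Call:
play_rows(
  series=[
    {"x": 0,"y": 0,"z": -0.1,"ax": 0,"ay": 0,"az": 0},
    {"x": 0,"y": 0,"z": 0,"ax": 0,"ay": 0,"az": 0},
    {"x": 0,"y": 0,"z": 0,"ax": 0,"ay": 0,"az": 0},
    {"x": 0,"y": 0,"z": 0,"ax": 0,"ay": 0,"az": 0},
    {"x": 0,"y": 0,"z": 0,"ax": 0,"ay": 0,"az": 0},
    {"x": 0,"y": 0,"z": 0,"ax": 0,"ay": 0,"az": 0},
    {"x": 0,"y": 0,"z": 0,"ax": 0,"ay": 0,"az": 0},
    {"x": 0,"y": 0,"z": 0,"ax": 0,"ay": 0,"az": 0},
  ],
)

```text
time_s: 12.1
position: [0.5352, -0.0097, 0.0708]
ee_rot: [-1.332, 0.99, -0.993]
ft_force: [-2.8, -0.4, 9.9]
width: 0.0002
```

```bash
python3 r.py 10
```

```text
12.15 [ 0.53520313 -0.00970392  0.07083874] [-2.9086672   0.25939835 11.04139039]
[[79 76 75 79 82 84 82 79 82 63 76 79 75 76 79 70 43 34 37 37 36 37 35]
 [83 80 81 81 63 60 57 56 58 64 76 79 77 76 77 71 40 33 37 36 37 36 38]
 [83 81 81 81 71 75 78 82 73 78 80 76 74 78 76 87 50 34 34 37 36 33 36]
 [82 79 77 78 76 68 62 59 59 78 82 81 77 80 79 89 49 32 36 34 39 37 35]
 [84 79 77 79 79 78 80 80 73 62 66 77 80 81 82 77 47 36 35 38 36 38 35]
 [81 82 80 79 72 61 61 58 59 63 77 83 81 85 64 43 32 39 35 38 36 35 36]
 [78 86 82 80 79 78 81 81 70 66 79 81 85 69 42 33 35 36 37 38 36 36 38]
 [46 67 66 79 86 87 72 63 61 76 83 85 64 37 33 33 35 36 36 32 37 35 38]
 [29 29 30 31 31 30 32 33 30 50 49 66 67 47 40 33 31 47 55 37 33 35 37]
 [29 25 27 25 24 22 21 19 34 72 76 77 82 79 80 82 69 75 83 46 33 37 37]
 [28 28 27 25 24 23 36 72 79 79 82 77 77 79 80 81 78 79 83 60 37 34 36]
 [21 30 25 19 39 71 81 82 81 80 79 74 79 76 75 77 80 84 88 62 39 36 37]
 [57 46 42 70 80 79 80 78 75 73 78 81 87 83 79 80 81 82 86 73 43 34 35]
 [82 80 78 80 76 79 84 86 84 82 79 81 82 84 84 84 87 86 88 78 44 33 32]]
```

The right pointer is level at row ~221.5 and has been held 1 s. I'll release, then repeat left and right as insurance, because the left hold measured about 1–2 mm high.

Call:
play_rows(
  series=[
    {"x": 0,"y": 0,"z": 0.5,"ax": 0,"ay": 0,"az": 0},
    {"x": 0,"y": 0,"z": 0.8,"ax": 0,"ay": 0,"az": 0},
    {"x": 0,"y": 0,"z": 2,"ax": 0,"ay": 0,"az": 0},
    {"x": 0,"y": 0,"z": 2.2,"ax": 0,"ay": 0,"az": 0},
    {"x": 0,"y": 0,"z": 1.3,"ax": 0,"ay": 0,"az": 0},
    {"x": 0.3,"y": 2.7,"z": 0,"ax": 0,"ay": 0,"az": 0},
    {"x": 0.4,"y": 5,"z": 0,"ax": 0,"ay": 0,"az": 0},
    {"x": 0,"y": 5,"z": 0,"ax": 0,"ay": 0,"az": 0},
  ],
)

```text
time_s: 13.15
position: [0.5415, 0.1184, 0.1368]
ee_rot: [-1.333, 0.993, -0.992]
ft_force: [-0.0, 0.3, 0.3]
width: 0.0003
```

Call:
play_rows(
  series=[
    {"x": 0,"y": 0,"z": 0,"ax": 0,"ay": 0,"az": 0},
    {"x": 0,"y": 0,"z": -2,"ax": 0,"ay": 0,"az": 0},
    {"x": 0,"y": 0,"z": -1.5,"ax": 0,"ay": 0,"az": 0},
    {"x": 0,"y": 0,"z": -1,"ax": 0,"ay": 0,"az": 0},
    {"x": 0,"y": 0,"z": -0.5,"ax": 0,"ay": 0,"az": 0},
    {"x": 0,"y": 0,"z": -0.5,"ax": 0,"ay": 0,"az": 0},
    {"x": 0,"y": 0,"z": 0,"ax": 0,"ay": 0,"az": 0},
    {"x": 0,"y": 0,"z": 0,"ax": 0,"ay": 0,"az": 0},
  ],
)

```text
time_s: 14.15
position: [0.5416, 0.1168, 0.083]
ee_rot: [-1.333, 0.992, -0.992]
ft_force: [-3.4, -1.5, 5.5]
width: 0.0003
```

Call:
play_rows(
  series=[
    {"x": 0,"y": 0,"z": -0.25,"ax": 0,"ay": 0,"az": 0},
    {"x": 0,"y": 0,"z": -0.25,"ax": 0,"ay": 0,"az": 0},
    {"x": 0,"y": 0,"z": 0,"ax": 0,"ay": 0,"az": 0},
    {"x": 0,"y": 0,"z": 0,"ax": 0,"ay": 0,"az": 0},
    {"x": 0,"y": 0,"z": 0,"ax": 0,"ay": 0,"az": 0},
    {"x": 0,"y": 0,"z": 0,"ax": 0,"ay": 0,"az": 0},
    {"x": 0,"y": 0,"z": 0,"ax": 0,"ay": 0,"az": 0},
    {"x": 0,"y": 0,"z": 0,"ax": 0,"ay": 0,"az": 0},
  ],
)

```text
time_s: 15.15
position: [0.5418, 0.1169, 0.0785]
ee_rot: [-1.333, 0.991, -0.993]
ft_force: [-3.7, -1.5, 7.7]
width: 0.0004
```

```bash
python3 r.py 11 >/dev/null
python3 - <<'E'
from meas import *
np.set_printoptions(linewidth=150)
print(bot.sense()["position"],bot.sense()["ft_force"])
print(cv2.cvtColor(cv2.imread("pics/s11.png"),cv2.COLOR_BGR2GRAY)[192:203,370:388])
E
```

```text
[0.54178232 0.1169076  0.07857013] [-4.09254346 -0.64645787  6.87501345]
[[ 60  63  61  63  63  58  63  97  96  93  93 101  86  80  96  95  96  97]
 [ 61  61  63  62  61  59  64  98 101  98  99  74  64  69  73  63  77  89]
 [ 62  63  61  63  61  60  95 109 104 101  84  74  75  77  69  90 101  99]
 [ 62  65  64  62  61  60  76  75  57  79  94  95  85  81  72  87 103 107]
 [ 64  62  62  64  65  65  64  69  40  60  75  89 101 100  94  91  68  42]
 [ 70  68  67  68  69  68  63  56  52  54  59  51  68  67  47  33  26  28]
 [ 56  54  51  42  40  39  36  36  31  44  53  55  75  62  42  45  32  30]
 [ 39  38  38  36  38  36  31  40  31  52  73  81  75  71  95 106  90  84]
 [ 47  47  49  53  54  60  84  94  76  91  97  85  70  58  53  57  68  80]
 [ 63  61  62  61  56  63  89  94  93  97 100  71  64  73  76  79  77  79]
 [ 62  62  82  81  73  66  86  91  93  79  78  77  76  79  82  79  77  74]]
```

Left tip is now at row ~197.5–197.7 against a level target of ~197.8. I'll hold a little longer, release, and repeat the right.

Call:
play_rows(
  series=[
    {"x": 0,"y": 0,"z": -0.03,"ax": 0,"ay": 0,"az": 0},
    {"x": 0,"y": 0,"z": 0,"ax": 0,"ay": 0,"az": 0},
    {"x": 0,"y": 0,"z": 0,"ax": 0,"ay": 0,"az": 0},
    {"x": 0,"y": 0,"z": 0,"ax": 0,"ay": 0,"az": 0},
    {"x": 0,"y": 0,"z": 0,"ax": 0,"ay": 0,"az": 0},
    {"x": 0,"y": 0,"z": 0,"ax": 0,"ay": 0,"az": 0},
    {"x": 0,"y": 0,"z": 0.5,"ax": 0,"ay": 0,"az": 0},
    {"x": 0,"y": 0,"z": 0.7,"ax": 0,"ay": 0,"az": 0},
  ],
)

```text
time_s: 16.2
position: [0.5417, 0.1169, 0.0895]
ee_rot: [-1.333, 0.991, -0.992]
ft_force: [-2.3, -1.2, 2.5]
width: 0.0001
```

Call:
play_rows(
  series=[
    {"x": 0,"y": 0,"z": 1.3,"ax": 0,"ay": 0,"az": 0},
    {"x": 0,"y": 0,"z": 2,"ax": 0,"ay": 0,"az": 0},
    {"x": 0,"y": 0,"z": 1.3,"ax": 0,"ay": 0,"az": 0},
    {"x": 0,"y": -2.7,"z": 0,"ax": 0,"ay": 0,"az": 0},
    {"x": -0.3,"y": -5,"z": 0,"ax": 0,"ay": 0,"az": 0},
    {"x": -0.4,"y": -5,"z": 0,"ax": 0,"ay": 0,"az": 0},
    {"x": 0,"y": 0,"z": -2,"ax": 0,"ay": 0,"az": 0},
    {"x": 0,"y": 0,"z": 0,"ax": 0,"ay": 0,"az": 0},
  ],
)

```text
time_s: 17.2
position: [0.5336, -0.0092, 0.1127]
ee_rot: [-1.334, 0.995, -0.989]
ft_force: [0.4, 0.1, 0.4]
width: 0.0004
```

Call:
play_rows(
  series=[
    {"x": 0.05,"y": -0.05,"z": -1.5,"ax": 0,"ay": 0,"az": 0},
    {"x": 0,"y": 0,"z": -1,"ax": 0,"ay": 0,"az": 0},
    {"x": 0,"y": 0,"z": -0.6,"ax": 0,"ay": 0,"az": 0},
    {"x": 0,"y": 0,"z": -0.5,"ax": 0,"ay": 0,"az": 0},
    {"x": 0,"y": 0,"z": 0,"ax": 0,"ay": 0,"az": 0},
    {"x": 0,"y": 0,"z": 0,"ax": 0,"ay": 0,"az": 0},
  ],
)

```text
time_s: 17.95
position: [0.5356, -0.0096, 0.0799]
ee_rot: [-1.332, 0.99, -0.992]
ft_force: [-1.2, 1.3, 7.6]
width: 0.0003
```

Now down to 0.0715, hold, and look.

Call:
play_rows(
  series=[
    {"x": 0,"y": 0,"z": -0.4,"ax": 0,"ay": 0,"az": 0},
    {"x": 0,"y": 0,"z": -0.35,"ax": 0,"ay": 0,"az": 0},
    {"x": 0,"y": 0,"z": -0.12,"ax": 0,"ay": 0,"az": 0},
    {"x": 0,"y": 0,"z": 0,"ax": 0,"ay": 0,"az": 0},
    {"x": 0,"y": 0,"z": 0,"ax": 0,"ay": 0,"az": 0},
    {"x": 0,"y": 0,"z": 0,"ax": 0,"ay": 0,"az": 0},
    {"x": 0,"y": 0,"z": 0,"ax": 0,"ay": 0,"az": 0},
    {"x": 0,"y": 0,"z": 0,"ax": 0,"ay": 0,"az": 0},
  ],
)

```text
time_s: 18.95
position: [0.5356, -0.0095, 0.0719]
ee_rot: [-1.332, 0.99, -0.992]
ft_force: [-2.9, 0.9, 10.5]
width: -0.0002
```

```bash
python3 r.py 12 | sed -n '1p;6,12p'
```

```text
19.0 [ 0.53560148 -0.00945598  0.07187548] [-3.28316417  1.66359627  9.98607348]
 [87 78 78 79 78 77 81 82 71 60 66 76 82 84 65 50 35 36 39 35 39 37 36]
 [82 82 79 80 73 62 57 59 57 63 79 86 86 67 41 33 32 34 37 35 36 36 37]
 [81 86 82 79 79 79 80 79 70 68 79 84 65 43 35 35 36 36 38 39 36 37 37]
 [46 64 67 79 86 88 70 66 63 79 83 74 43 32 32 35 36 31 32 32 35 36 36]
 [25 26 27 29 29 33 33 36 31 50 46 64 79 74 67 47 45 72 81 48 34 35 36]
 [30 26 29 26 26 22 21 19 34 70 77 80 83 82 83 81 79 80 85 48 33 35 37]
 [29 25 27 27 23 19 37 71 79 82 81 79 75 79 79 79 79 81 82 58 38 35 33]
```

Call:
play_rows(
  series=[
    {"x": 0,"y": 0,"z": 0,"ax": 0,"ay": 0,"az": 0},
    {"x": 0,"y": 0,"z": 0,"ax": 0,"ay": 0,"az": 0},
    {"x": 0,"y": 0,"z": 0,"ax": 0,"ay": 0,"az": 0},
    {"x": 0,"y": 0,"z": 0.5,"ax": 0,"ay": 0,"az": 0},
    {"x": 0,"y": 0,"z": 0.8,"ax": 0,"ay": 0,"az": 0},
    {"x": 0,"y": 0,"z": 2,"ax": 0,"ay": 0,"az": 0},
    {"x": 0,"y": 0,"z": 4,"ax": 0,"ay": 0,"az": 0},
    {"x": 0,"y": 0,"z": 4,"ax": 0,"ay": 0,"az": 0},
  ],
)

```text
time_s: 20.0
position: [0.5347, -0.0099, 0.1842]
ee_rot: [-1.334, 0.992, -0.991]
ft_force: [0.1, 0.6, 0.1]
width: 0.0006
```

Call:
play_rows(
  series=[
    {"x": -2,"y": -5,"z": 3,"ax": 0,"ay": 0,"az": 0},
    {"x": -2,"y": -5,"z": 0,"ax": 0,"ay": 0,"az": 0},
    {"x": -2,"y": -5,"z": 0,"ax": 0,"ay": 0,"az": 0},
    {"x": -2,"y": -5,"z": 0,"ax": 0,"ay": 0,"az": 0},
    {"x": -2,"y": -5,"z": 0,"ax": 0,"ay": 0,"az": 0},
    {"x": -2,"y": -5,"z": 0,"ax": 0,"ay": 0,"az": 0},
    {"x": 0,"y": 0,"z": 0,"ax": 0,"ay": 0,"az": 0},
    {"x": 0,"y": 0,"z": 0,"ax": 0,"ay": 0,"az": 0},
  ],
)

```text
time_s: 21.0
position: [0.4153, -0.3097, 0.2131]
ee_rot: [-1.332, 0.992, -0.991]
ft_force: [-0.7, 0.6, -0.0]
width: 0.0007
```

Run:
```python
from meas import *
s=snap("scene","s13.png");t=snap("top","t13.png");print(bot.sense()["time_s"],bot.sense()["ft_force"])
A=cv2.resize(s[160:270,190:430],None,fx=3,fy=3); B=cv2.resize(t[155:310,205:435],(720,270))
cv2.imwrite("pics/c13.png",np.vstack([A,B]))
for k,n,r in(("s0","s13",(170,235,235,405)),("t0","t13",(200,280,210,420))):
    a,b=[cv2.imread(f"pics/{q}.png")[r[0]:r[1],r[2]:r[3]].astype(int) for q in(k,n)]; print(k,(abs(a-b).max(2)>25).sum())
```

```text
21.1 [-0.82564231  0.05944867  0.42577263]
s0 0
t0 0
```

View pics/c13.png

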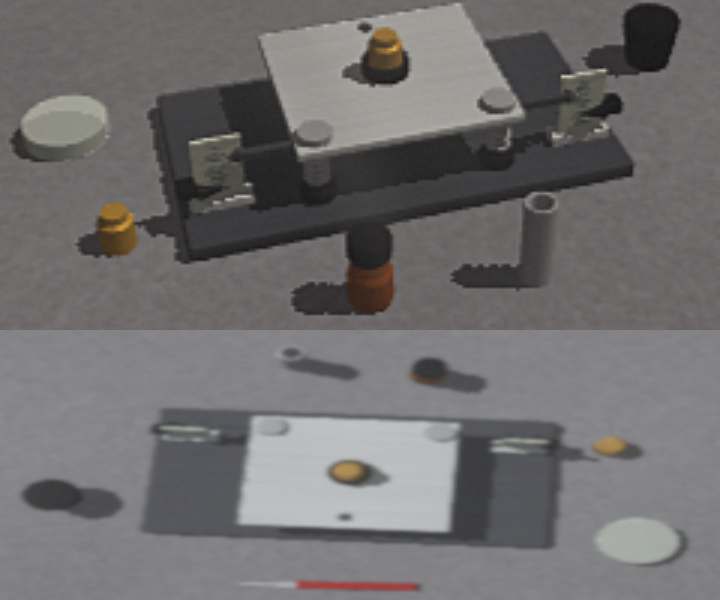

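Both corners are back up with the pointers at rest. The stage, marks and stub match the starting images (0 changed pixels), and the bystanders look undisturbed. Handing in.

```bash
python3 -c "
from plant import bot
print(bot.finish_job())"
```

```text
the job is handed in; nothing more can be done
None
```

I pressed the left corner down to its mark, held it for more than a second and let it spring back, then did the same on the right. I then repeated the pair, because the first left hold measured about 1–2 mm above its mark. The job was handed in at about 21 s.

**Pointer level:** at the deepest holds the scene camera put both pointers within about 1 mm of their marks. In the repeat, the left was held at that level but the right only about 2 mm high. Camera resolution is about 2.6 mm per pixel, so the level readings are sub-pixel estimates.

**Disagreement:** the wrist force at the right mark was 10–11 N, above the stated 9.5 N maximum. That would put the right pointer 1–3 mm deeper than the images show. I went by the direct comparison of pointer and mark in the image.

**End state:** the final pictures show zero changed pixels over the stage, stub and marks compared with the start, so both corners are fully up. The bystanders look unmoved, and the arm is clear of everything.

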